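Cap the open disc jar on the carousel, bring it to the index and hold the carousel

TASK

The blue-banded jar of discs on the carousel was left open: put its blue cap on it, rim down and fully home, before the carousel is turned. Then turn the carousel until that jar stands squarely at the red index arrow on the front of the fixed base, and finish while still keeping a firm hold on the carousel so that it stays still there. All jars stay upright in their pockets, and the spare white cap and the other things on the bench stay where they are.

Things in the scene. Friction and masses are not known exactly. Their poses are not given: they have to be found in the camera images.
- base: Fixed grey foot of the jar carousel, a disc 196 mm across. Origin: on the turning axis, at bench height (z = 0). Its own -x is the carousel's front: a grey tongue 36 mm wide runs out there from under the ivory disc to 175 mm from the axis; its raised end (top z = 16 mm) carries a red index arrow pointing at the axis. The tongue points to the robot's side, within 35 degrees of world -x.
- index (a point): Point fixed to the base, 90 mm from the turning axis along its front (-x) direction, at the height of the pocket floors (z = 24 mm). A jar whose centre stands over this point is squarely at the index arrow.
- carousel: Ivory turntable 254 mm across, turns endlessly either way about its z, stays where left (friction 0.06 N m). Origin: on the axis, on the disc's underside; disc top at z = 24 mm. Six white pockets (collars 14 mm high, 55 mm inside, 61 outside) every 60 degrees at 90 mm radius; the one on its own -x axis holds the blue-banded jar; two are empty. In the centre a steel column with a black T-bar.
- handle (a point): Centre of the carousel's black T-bar handle, on the turning axis, z = 142 mm. The bar is fixed to the turntable: 60 mm long along carousel's y, 13 mm thick along its x, 22 mm high (top at z = 153 mm), on a column 14 mm in diameter. Its ends point between pockets; jar tops are at z = 103 mm.
- jar_blue: The marked jar: clear glass with a blue band round it and orange discs inside, open at the top. 52 mm body up to 50 mm, a shoulder, then a neck 40 mm in diameter from 54 mm up to the lip at 76 mm. Origin: centre of its underside, z up. It stands loose in its pocket (about 1.5 mm play), weight about 85 g.
- lip (a point): Centre of the open mouth of the blue-banded jar, at lip height (76 mm above its underside, z = 100 mm as it stands).
- cap_blue: Blue ribbed slip-on cap, 49 mm outside diameter (50 over ribs), 22 mm high, 43.5 mm inside, top 3 mm thick, skirt 19 mm deep, about 18 g. Origin: centre of its rim (open underside), z up. Starts rim down on the 3 mm mat. Fully home its origin is 57 mm above the jar's underside (z = 81 mm), its top at z = 103 mm; it slips on with 1.75 mm play all round, no screwing.
- cap_white: Spare white cap of the same shape and size, also rim down on the mat: not to be used. The two caps may lie either way round, side by side along the mat's long side, at least 85 mm apart.
- mat: Thin pale green silicone mat 210 x 130 x 3 mm fixed to the bench, long side along its own x. Origin: centre of its underside.
- jar_white1: Closed jar with white cap and band in a carousel pocket, body 52 mm, cap 49 mm (50 over the ribs), 79 mm high (top at z = 103 mm). Origin: centre of its underside.
- jar_white2: Second closed jar with white cap and band, same size, in a carousel pocket. Origin: centre of its underside.
- jar_orange: Closed jar with orange cap and band, same size, in a carousel pocket. Origin: centre of its underside.
- burner: Glass spirit burner with white dome cap, 82 mm across, 102 mm high, cold, standing on the bench. Origin: centre of its underside.
- dishes: Stack of three lidded clear dishes, 90 mm across, 45 mm high. Origin: centre of the underside.
- bottle: Glass bottle with grey cap, 70 mm across, 150 mm high. Origin: centre of the underside.
- forceps: Steel forceps 130 mm long lying along their own x, 5 mm high. Origin: centre of the underside.
There are look-alikes about, which are no part of the job. Leave any green or yellow look-alike of the jar_white1 alone.

How it is judged:
On the way:
1. the blue cap sits rim down and fully home on the open jar, let go, the carousel not yet turned (horizontal distance between cap_blue and jar_blue below 0.0045 m and z of cap_blue in the frame of jar_blue between 0.052 and 0.0605 m and angle between cap_blue's own z axis and vertical below 0.12 rad and contact force between the fingers and cap_blue below 0.1 N and distance of jar_blue from where it was at the start of the episode below 0.03 m), for 0.2 s.
At the end, for the whole second after the job is handed in: The marked jar stands within 10 mm of the index point, blue cap rim down and home within 3.5 mm; the fingers press on the carousel (handle or disc) with over 4 N, touching neither that jar nor its cap; the carousel is at rest; all jars upright in their pockets (horizontal distance between cap_blue and jar_blue below 0.0045 m and z of cap_blue in the frame of jar_blue between 0.052 and 0.0605 m and angle between each of cap_blue, jar_blue, jar_white1, jar_white2, jar_orange's own z axis and vertical below 0.12 rad and horizontal distance between jar_blue and index below 0.01 m and height (world z) of jar_blue below 0.028 m and contact force between the fingers and carousel above 4 N and angular speed of carousel below 0.05 rad/s and contact force between the fingers and cap_blue below 0.1 N and contact force between the fingers and jar_blue below 0.1 N and height (world z) of each of jar_white1, jar_white2, jar_orange below 0.03 m); the arm keeps its last pose, push and grip.
It fails at once if the carousel (or the open jar) is moved more than 30 mm before the blue cap covers the jar (distance of jar_blue from where it was at the start of the episode above 0.03 m and not (horizontal distance between lip and cap_blue below 0.012 m and z of cap_blue in the frame of jar_blue below 0.066 m and angle between cap_blue's own z axis and vertical below 0.5 rad)).
It fails at once if a jar is tipped over or lifted out of its pocket (angle between any of jar_blue, jar_white1, jar_white2, jar_orange's own z axis and vertical above 0.35 rad or height (world z) of any of jar_blue, jar_white1, jar_white2, jar_orange above 0.04 m).
It fails at once if the spare cap or a thing on the bench is moved by more than 40 mm or knocked over (distance of any of burner, dishes, bottle, forceps, cap_white from where it was at the start of the episode above 0.04 m or angle between any of burner, dishes, bottle, forceps, cap_white's own z axis and vertical above 0.5 rad).
It also fails if it takes over 51 s, if anything falls off the work surface, if the arm or the gripper's body presses on something with over 40 N, if the wrist force passes 120 N, or if a joint passes its speed limit or range.

ROBOT

A 6-joint arm with a two-finger parallel gripper is mounted at the origin on the work surface. World frame = base frame: x ahead of the robot, y to its left, z up, the work surface at z = 0. Lengths are in m, angles in rad, forces in N, time in s.
With the tool pointing down it reaches from about 0.25 to 0.8 m from the base axis. Payload 3.9 kg.
Tool frame: the origin (TCP) lies at the very end of the fingers, on their centre line; the grasp point (between the pads) lies 19 mm behind it; z points along the fingers, x is the direction in which the jaws open and shut, and the axes are right-handed (so a half turn about z gives the same grasp; the last joint's range is limited). The gripper opens to 85 mm and grips with 20 to 120 N. Pads are 22 mm wide; open, the fingers measure 114 mm over their backs; the gripper's body (76 mm by 85 mm) begins 54 mm behind the grasp point. The pads swing forward as they close: fully open they stand 13 mm farther back than shut.
Start: joints at [-1.244, 0.26, -0.138, 1.173, 0, 1.571], TCP at [0.169, -0.497, 0.231] pointing down, gripper open.
Joint ranges: [-2.78, 2.78], [-0.83, 1.72], [-1.28, 1.37], [-1.9, 2.12], [-1.57, 1.48], [-3.14, 3.14]. Speed limits (rad/s): [2.57, 2.57, 3.14, 3.14, 3.14, 3.14].

INTERFACE

Orientations are given as a rotation vector (axis times angle).
In Python, from plant import monitor, vision, job gives the robot as it stands.
- The arm moves only by the tool carry_out, never from a script. Its argument "increments" is text: rows parted by semicolons, each of 7 numbers parted by spaces: the turn, a rotation vector about the tool's x, y, z in rad, then the shift along the tool's x, y, z in cm, then the opening, from -1 (shut) to 1 (fully open). In form: rx ry rz tx ty tz jaw; .... A call has exactly 10 rows; each row shifts and turns the commanded pose from where the row before left it, along the tool's axes as they then stand; what a row does not reach is not made up. A row lasts 1/8 s, in which the tool goes at most 62.5 mm and 10.7 degrees, less where a joint would pass 70% of its speed; a pose out of reach is approached as far as the arm can. A call with a gripper value outside its range is refused whole. The fingers move at their own pace and stop on an object; "grip_force" is the grip in N (left out, the last holds). Time passes only in rows, so rows that do not move let the fingers close, or fill a call up. It gives the time, the measured TCP pose, the force and the opening at its end, in the units of the state.
- monitor.state(): the state, without advancing time (a new reading comes with each control period).
- vision.capture(name): name is "scene" or "top"; returns a dict with "image" (384x512x3 uint8, blue, green, red), "depth" (384x512 float32, m along the optical axis (not along the pixel's ray), 0 where there is no reading), "K" (3x3 intrinsics, pixels), "distortion" ([k1, k2, p1, p2, k3] as OpenCV has them; the pictures are not rectified), "position" and "attitude" of the camera in the world. Camera axes: x right, y up, looking along -z (the intrinsics and any distortion apply to the point x, -y, -z); pixel columns grow to the right and rows downward; lengths in m; the calibration is good to about 2 mm. A picture is of the moment at which its call begins.
- job.job_done(): hands the job in, once; it reports no verdict.
The state is a dict: "clock": time; "joint_positions": joint angles; "qd": joint speeds; "joint_torque": joint torques, N m; "position": TCP position; "tcp_rot": TCP orientation; "wrist_force": force on the tool from outside, world axes, zero at the start; "ft_torque": the same for the moment, N m; "finger_gap": finger opening in m.
Only numpy, scipy, OpenCV 4.12 (cv2) and the standard library are available. Lean on these libraries where they do the work, as an engineer would, in place of code of your own. Each camera call takes 0.05 s, during which the arm holds its last target.

## Working session

There is one attempt and no reset: what is moved stays moved. The work goes in short steps, Python scripts to look and compute and a tool call to move; the robot and the scene stay as the last step left them, time stands still between calls to the robot, and variables do not carry over. Pictures are saved under pics/ and viewed, and the job is handed in when it is done.

Besides the shell and the picture viewer there is one more tool, called after "Request:" by a JSON object that holds its "name" and its "arguments". carry_out: Moves the arm, as the interface text tells. Its arguments: {"type":"object","properties":{"increments":{"type":"string"},"grip_force":{"type":"number"}},"required":["increments"]}

```bash
mkdir -p pics; ls
cat > h.py <<'E'
import numpy as np, cv2, pickle
from scipy.spatial.transform import Rotation as R
def rot(a):
    a=np.array(a,float)
    if a.shape==(3,3): return a
    return R.from_rotvec(a).as_matrix() if a.shape==(3,) else R.from_quat(a).as_matrix()
def proj(c,P):
    P=np.atleast_2d(P); Rm=rot(c['attitude']); q=(P-np.array(c['position']))@Rm
    q=q*[1,-1,-1]
    return cv2.projectPoints(q.astype(float),np.zeros(3),np.zeros(3),np.array(c['K'],float),np.array(c['distortion'],float))[0][:,0]
def ray(c,uv):
    uv=np.atleast_2d(np.array(uv,float))
    n=cv2.undistortPoints(uv[:,None],np.array(c['K'],float),np.array(c['distortion'],float))[:,0]
    d=np.c_[n[:,0],-n[:,1],-np.ones(len(n))]
    return np.array(c['position'],float),d@rot(c['attitude']).T
def onplane(c,uv,z):
    o,d=ray(c,uv); t=(z-o[2])/d[:,2]; return o+t[:,None]*d
def depthpt(c,u,v):
    o,d=ray(c,[[u,v]]); return o+d[0]*c['depth'][v,u]
E
python3 - <<'E'
from h import *
from plant import monitor,vision,job
s=monitor.state();print(s)
for n in('scene','top'):
    c=vision.capture(n); pickle.dump(c,open(n+'.pkl','wb')); cv2.imwrite(f'pics/{n}0.png',c['image']); print(n,c['K'],c['distortion'],c['position'],c['attitude'])
E
```

```text
pics
{'clock': 0.0, 'joint_positions': array([-1.24400178e+00,  2.60664638e-01, -1.39391763e-01,  1.17269820e+00,
        2.20985891e-05,  1.57078373e+00]), 'qd': array([-0.00023643,  0.00034126, -0.00204   , -0.00150639,  0.00104693,
        0.00030282]), 'joint_torque': array([ 1.38258751e-03, -4.05681217e+01,  2.53922224e+01,  1.88986299e-02,
        1.23450181e-04,  6.40283389e-06]), 'position': array([ 0.16831426, -0.49655744,  0.23046648]), 'tcp_rot': array([-2.55228587e+00,  1.82979625e+00,  2.47880020e-03]), 'wrist_force': array([ 0.11184754, -0.62323577,  0.08497028]), 'ft_torque': array([ 0.01352687, -0.04694393,  0.01570118]), 'finger_gap': 0.08539389941093362}
scene [[355.67219988   0.         254.94209969]
 [  0.         355.67219988 193.81464191]
 [  0.           0.           1.        ]] [-0.01055909  0.          0.          0.          0.        ] [ 1.18126395 -0.10880689  0.64071454] [0.73283841 0.66178722 1.35133756]
top [[404.03824364   0.         254.13134017]
 [  0.         404.03824364 192.3846973 ]
 [  0.           0.           1.        ]] [0.04922831 0.         0.         0.         0.        ] [ 0.36623019 -0.04517289  1.13989872] [ 0.13595757 -0.13855384 -1.5417474 ]
```

View pics/scene0.png

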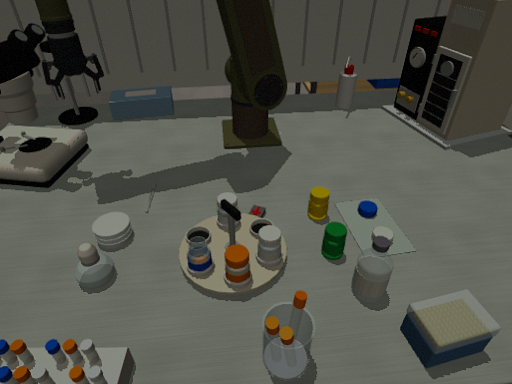

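View pics/top0.png

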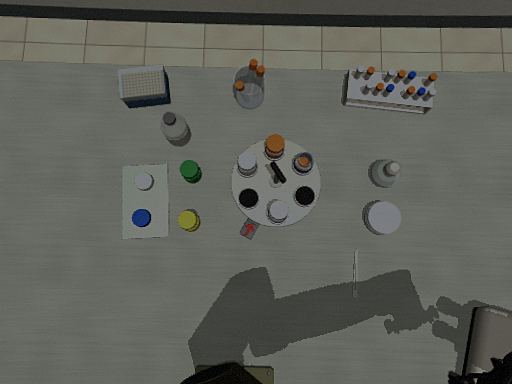

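Top view: carousel near (277,182), red arrow near (249,229), open blue-banded jar near (303,163), blue cap near (141,218), and white spare cap near (144,181). I'll zoom in and measure.

Run:
```python
from h import *
t=pickle.load(open('top.pkl','rb'));s=pickle.load(open('scene.pkl','rb'))
a=cv2.resize(t['image'][125:250,110:335],None,fx=3.5,fy=3.5,interpolation=cv2.INTER_CUBIC)
cv2.imwrite('pics/topz.png',cv2.convertScaleAbs(a,alpha=1.5))
a=cv2.resize(s['image'][180:300,170:300],None,fx=5,fy=5,interpolation=cv2.INTER_CUBIC)
cv2.imwrite('pics/scz.png',cv2.convertScaleAbs(a,alpha=1.5))
def masks(c,name):
    hsv=cv2.cvtColor(c['image'],cv2.COLOR_BGR2HSV)
    for n,lo,hi in(('blue',(105,120,50),(130,255,255)),('red',(0,150,80),(6,255,255)),('orange',(7,150,80),(18,255,255)),('black',(0,0,0),(180,255,30))):
        m=cv2.inRange(hsv,lo,hi)
        k,l,st,ce=cv2.connectedComponentsWithStats(m)
        for i in range(1,k):
            if st[i,4]>12: print(name,n,st[i],ce[i].round(1))
masks(t,'top');masks(s,'scene')
for u,v in((277,172),(141,218),(144,181),(249,229),(303,163),(278,210)): print(u,v,depthpt(t,u,v).round(4))
```

```text
top blue [409  71   7   7  35] [412.1  74.1]
top blue [387  84   7   7  37] [390.2  86.7]
top blue [418  87   7   7  35] [421.5  90.3]
top blue [132 209  18  18 251] [140.5 217.3]
top red [244 224  10  11  49] [248.7 228.3]
top orange [250  59   7   7  39] [253.1  62.1]
top orange [257  66   8   7  42] [260.5  69. ]
top orange [368  67   7   6  33] [370.8  69.5]
top orange [399  70   7   7  35] [401.9  72.9]
top orange [430  73   7   7  35] [433.2  76. ]
top orange [236  81   7   8  46] [239.   84.6]
top orange [377  83   6   6  31] [379.7  85.7]
top orange [408  86   7   7  35] [411.1  89.1]
top orange [266 134  18  18 247] [275.  142.6]
top orange [300 158   9   7  51] [304.2 160.8]
top black [   0    5  512   23 3895] [253.9  17.6]
top black [155  73  15  32 105] [165.1  92.5]
top black [143 100  11   6  37] [147.9 102.8]
top black [128 102  14   6  27] [133.  105.4]
top black [270 161  16  22 133] [277.3 172.2]
top black [192 175   9   8  20] [196.2 179.3]
top black [295 187  19  18 265] [304.3 195.3]
top black [239 189  19  18 268] [248.1 197.6]
top black [ 448  307   64   77 11
[... 1118 characters left out ...]
 11  59] [313.2  86.9]
scene black [ 58 107  40  18 516] [ 77.9 115.8]
scene black [  0 136   3   7  15] [  0.7 139. ]
scene black [ 19 138  33  14 312] [ 35.7 144.5]
scene black [225 140  56   9 105] [254.8 145.3]
scene black [  0 144  89  44 517] [ 47.4 173.1]
scene black [221 200  20  21 201] [230.3 209.6]
scene black [252 223  16  10  68] [257.4 227. ]
scene black [188 231  21   9 102] [198.5 234.3]
scene black [373 243  16   9  54] [378.8 248.1]
scene black [412 345   6  10  14] [414.4 349.5]
277 172 [ 0.5935 -0.1004  0.1568]
141 218 [0.4842 0.2653 0.0257]
144 181 [0.5884 0.2647 0.0254]
249 229 [ 0.4617 -0.0329  0.0163]
303 163 [ 0.6467 -0.1786  0.0455]
278 210 [ 0.5049 -0.1073  0.106 ]
```

View pics/topz.png

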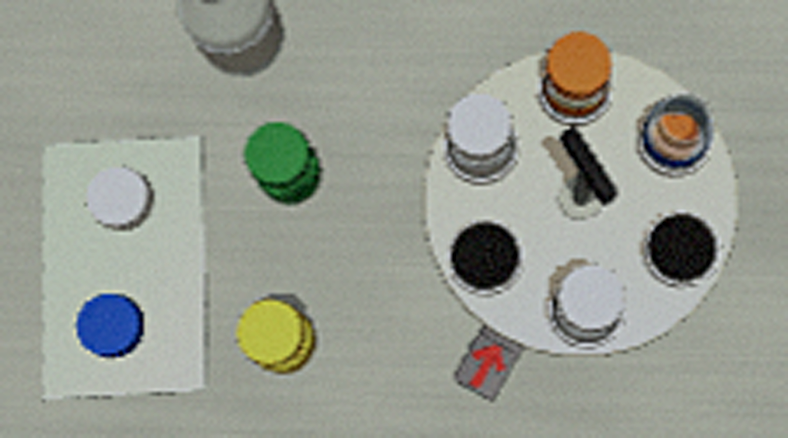

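View pics/scz.png

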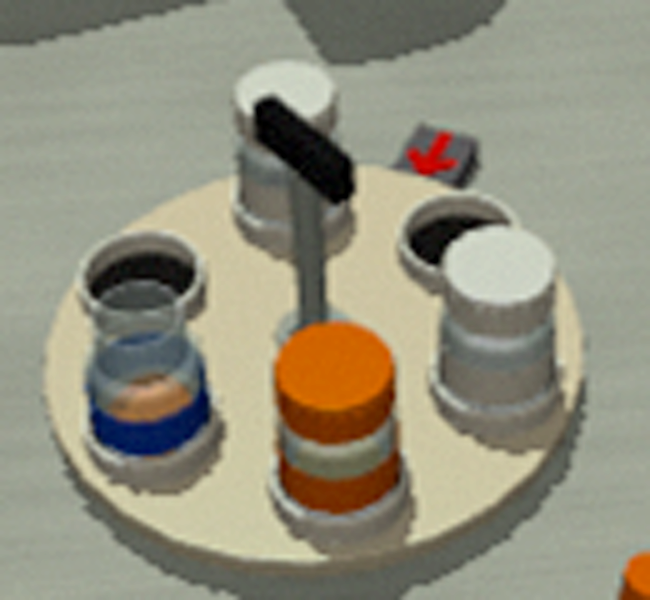

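Run:
```python
from h import *
t=pickle.load(open('top.pkl','rb'));s=pickle.load(open('scene.pkl','rb'))
def cent(c,lo,hi,box,gray=False):
    hsv=cv2.cvtColor(c['image'],cv2.COLOR_BGR2HSV); m=cv2.inRange(hsv,lo,hi)
    x0,y0,x1,y1=box; mm=np.zeros_like(m); mm[y0:y1,x0:x1]=m[y0:y1,x0:x1]
    k,l,st,ce=cv2.connectedComponentsWithStats(mm); i=1+np.argmax(st[1:,4]); return ce[i],st[i],(l==i)
K=((0,0,0),(180,255,30))
eR=cent(t,*K,(290,180,320,210))[0]; eL=cent(t,*K,(235,185,262,210))[0]
PR,PL=onplane(t,[eR,eL],.031); print('empty R,L',PR,PL)
o=cent(t,(7,150,80),(18,255,255),(262,130,290,155)); PO=onplane(t,o[0],.103)[0]; print('orange',PO,o[1])
W=((0,0,105),(180,40,255))
for b in((234,148,262,178),(264,197,292,222)):
    c=t['image'][b[1]:b[3],b[0]:b[2]]; print(c.max(2)[::4,::4])
r=cent(t,(0,150,80),(6,255,255),(240,220,262,240)); print('arrow',onplane(t,r[0],.016), 'scene',onplane(s,cent(s,(0,150,80),(6,255,255),(245,200,270,220))[0],.016))
for nm,c,b in(('top',t,(125,200,160,230)),('scene',s,(350,195,385,222))):
    q=cent(c,(105,120,30),(130,255,255),b); cn,_=cv2.findContours(q[2].astype('uint8'),0,1); 
    print('cap',nm,onplane(c,q[0],.025),q[1],q[0])
h=cent(t,*K,(265,155,290,190)); ys,xs=np.nonzero(h[2]); P=onplane(t,np.c_[xs,ys],.153); m=P.mean(0); w,v=np.linalg.eigh(np.cov((P-m)[:,:2].T)); print('handle',m,v[:,1],np.sqrt(w*12))
# disc
g=t['image'][165:235:1].max(2)
```

```text
empty R,L [ 0.55788068 -0.18427714  0.031     ] [ 0.54770084 -0.02821371  0.031     ]
orange [ 0.68588265 -0.09688124  0.103     ] [266 134  18  18 247]
[[108 106 103  95 125 124 125]
 [105 105 100 133 125 124 126]
 [112 114 129 126 126 128 124]
 [108 117 130 126 127 133 127]
 [105  75 128 129 129 114 113]
 [126  48  55 133 112  86 111]
 [127  88  50  57  64  78 128]
 [126 122  76 126  75 128 124]]
[[127 125 124 125 125 125 126]
 [126 117  88 120 135 126 124]
 [126  79 133 131 126 127 126]
 [128  58 132 130 129 131 121]
 [128  36 131 127 129 131 112]
 [127 115  48 130 134 109 103]
 [124 130  92  57  54 119 126]]
arrow [[ 0.46357881 -0.03195783  0.016     ]] scene [[ 0.4628207  -0.02955424  0.016     ]]
cap top [[0.4859987  0.26622713 0.025     ]] [132 209  19  18 264] [140.78030303 217.37121212]
cap scene [[0.49701813 0.26465071 0.025     ]] [358 201  19  17 264] [367.1780303 208.8219697]
handle [ 0.59390791 -0.10136033  0.153     ] [-0.87103967 -0.49121268] [0.01782191 0.05623101]
```

Request:
{"name": "carry_out", "arguments": {"increments": "0 0 -0.13 0 0 0 1; 0 0 -0.13 0 0 0 1; 0 0 0 -2 -5 0 1; 0 0 0 -2 -5 0 1; 0 0 0 -2 -5 0 1; 0 0 0 -2 -5 0 1; 0 0 0 -2 -5 0 1; 0 0 0 -2 -5 0 1; 0 0 0 -2 -5 0 1; 0 0 0 0 0 0 1"}}

```text
clock: 1.35
position: [0.3838, -0.1841, 0.231]
tcp_rot: [-2.773, 1.475, 0.001]
wrist_force: [-0.4, -1.7, 0.2]
finger_gap: 0.0853
```

```bash
cat >> h.py <<'E'
def where():
    from plant import monitor
    s=monitor.state(); Rm=rot(s['tcp_rot']); print('t',round(s['clock'],2),'pos',np.round(s['position'],4),'psi',np.degrees(np.arctan2(Rm[1,0],Rm[0,0])).round(2),'z',Rm[:,2].round(3),'q',np.degrees(s['joint_positions']).round(1),'F',s['wrist_force'].round(1),'gap',round(s['finger_gap'],4)); return s,Rm
def go(target,psi=None):
    s,Rm=where(); d=Rm.T@(np.array(target)-s['position'])*100; print('shift cm',d.round(2))
    if psi is not None:
        D=R.from_euler('z',psi,degrees=True).as_matrix()@np.diag([1,-1,-1]); print('rotvec',R.from_matrix(Rm.T@D).as_rotvec().round(4))
E
python3 - <<'E'
from h import *
where()
t=pickle.load(open('top.pkl','rb'))
def cloud(u0,v0,u1,v1):
    vv,uu=np.mgrid[v0:v1,u0:u1]; o,d=ray(t,np.c_[uu.ravel(),vv.ravel()]); return o+d*t['depth'][v0:v1,u0:u1].ravel()[:,None]
for nm,b,z in(('blue',(125,203,158,233),.025),('white',(128,167,160,196),.025),('orange',(260,128,292,158),.103),('w1',(232,144,264,180),.103),('w2',(262,195,294,226),.103)):
    P=cloud(*b); q=P[abs(P[:,2]-z)<.008]; c,r=cv2.minEnclosingCircle((q[:,:2]*1000).astype('f4')); print(nm,len(q),q.mean(0).round(4),np.round(c,1),r)
E
```

```text
t 1.35 pos [ 0.3838 -0.1841  0.231 ] psi -56.0 z [-0.     0.001 -1.   ] q [-25.7   5.2 -20.2  64.6   0.  120.3] F [-0.4 -1.7  0.2] gap 0.0853
blue 257 [0.4855 0.2672 0.0246] [485.5 267.4] 24.604116439819336
white 244 [0.5888 0.2674 0.0246] [589.6 268.6] 25.049863815307617
orange 267 [ 0.6849 -0.0978  0.1033] [685.8 -98.4] 25.457721710205078
w1 272 [ 0.635  -0.0234  0.1033] [635.3 -23.8] 24.79136085510254
w2 285 [ 0.506  -0.1096  0.1035] [ 506.2 -109.7] 24.954233169555664
```

Request:
{"name": "carry_out", "arguments": {"increments": "0 0 -0.175 0 0 0 1; 0 0 -0.175 0 0 0 1; 0 0 -0.175 0 0 0 1; 0 0 -0.175 0 0 0 1; 0 0 -0.175 0 0 0 1; 0 0 -0.175 0 0 0 1; 0 0 -0.175 0 0 0 1; 0 0 -0.175 0 0 0 1; 0 0 -0.175 0 0 0 1; 0 0 -0.175 0 0 0 1"}}

```text
clock: 2.6
position: [0.3816, -0.1877, 0.231]
tcp_rot: [-2.911, -1.18, 0.002]
wrist_force: [0.4, -0.5, -0.9]
finger_gap: 0.0856
```

Request:
{"name": "carry_out", "arguments": {"increments": "0 0 -0.175 0 0 0 1; 0 0 -0.175 0 0 0 1; 0 0 -0.175 0 0 0 1; 0 0 -0.175 0 0 0 1; 0 0 -0.175 0 0 0 1; 0 0 -0.175 0 0 0 1; 0 0 -0.175 0 0 0 1; 0 0 -0.166 0 0 0 1; 0 0 0 0 0 0 1; 0 0 0 0 0 0 1"}}

```text
clock: 3.85
position: [0.382, -0.1872, 0.2311]
tcp_rot: [-1.489, -2.766, 0.0]
wrist_force: [-0.3, 0.8, 0.3]
finger_gap: 0.0853
```

```bash
python3 -c "
from h import *
go([.4855,.2672,.15],123.7)"
```

```text
t 3.85 pos [ 0.382  -0.1872  0.2311] psi 123.41 z [-0.001  0.    -1.   ] q [-26.1   5.2 -20.2  64.6  -0.  -59.5] F [-0.3  0.8  0.3] gap 0.0853
shift cm [32.24 33.66  8.11]
rotvec [-0.0004 -0.0003 -0.0051]
```

Request:
{"name": "carry_out", "arguments": {"increments": "0 0 -0.005 3.58 3.74 0 1; 0 0 0 3.58 3.74 0 1; 0 0 0 3.58 3.74 0 1; 0 0 0 3.58 3.74 0 1; 0 0 0 3.58 3.74 0 1; 0 0 0 3.58 3.74 0 1; 0 0 0 3.58 3.74 0 1; 0 0 0 3.58 3.74 0 1; 0 0 0 3.6 3.74 0 1; 0 0 0 0 0 0 1"}}

```text
clock: 5.1
position: [0.4833, 0.2715, 0.2306]
tcp_rot: [1.475, 2.774, 0.001]
wrist_force: [-0.6, -0.4, 0.1]
finger_gap: 0.085
```

```bash
python3 -c "
from h import *
go([.4855,.2672,.006],123.7)"
```

```text
t 5.1 pos [0.4833 0.2715 0.2306] psi 124.01 z [ 0.     0.001 -1.   ] q [29.3 17.8 -3.9 68.3  0.  -4.7] F [-0.6 -0.4  0.1] gap 0.085
shift cm [-0.49 -0.07 22.46]
rotvec [ 0.0008 -0.0004  0.0055]
```

Request:
{"name": "carry_out", "arguments": {"increments": "0 0 0.003 -0.2 0 4 1; 0 0 0 0 0 4 1; 0 0 0 0 0 4 1; 0 0 0 0 0 3 1; 0 0 0 0 0 3 1; 0 0 0 0 0 0 1; 0 0 0 0 0 0 1; 0 0 0 0 0 0 1; 0 0 0 0 0 0 1; 0 0 0 0 0 0 1"}}

```text
clock: 6.35
position: [0.484, 0.267, 0.052]
tcp_rot: [1.482, 2.769, 0.002]
wrist_force: [0.0, 0.2, 0.1]
finger_gap: 0.0853
```

```bash
python3 -c "
from h import *
go([.4855,.2672,.006],123.7)
from plant import vision
for n in('scene','top'):
    c=vision.capture(n); pickle.dump(c,open(n+'1.pkl','wb'))
    b=c['image'][150:260,310:430] if n=='scene' else c['image'][160:260,100:220]
    cv2.imwrite(f'pics/{n}1.png',cv2.convertScaleAbs(cv2.resize(b,None,fx=5,fy=5,interpolation=2),alpha=1.5))
"
```

```text
t 6.35 pos [0.484 0.267 0.052] psi 123.7 z [ 0.001  0.001 -1.   ] q [ 28.9  25.3 -21.1  43.5  -0.   -4.8] F [0.  0.2 0.1] gap 0.0853
shift cm [-0.06  0.13  4.6 ]
rotvec [0.0012 0.0001 0.    ]
```

View pics/scene1.png

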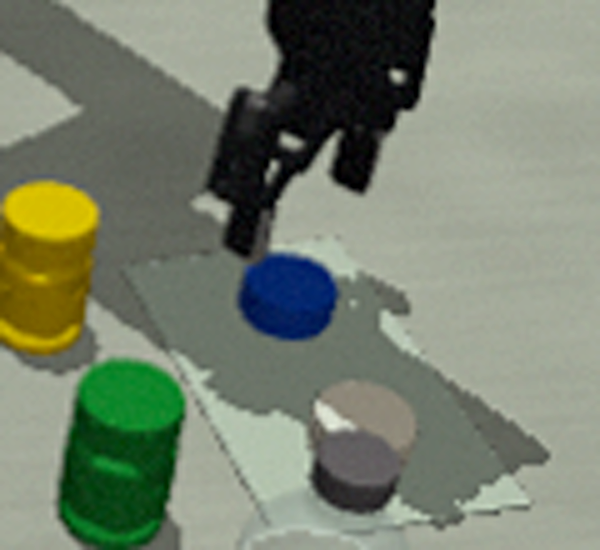

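Request:
{"name": "carry_out", "arguments": {"increments": "0 0 0 0 0.15 2 1; 0 0 0 0 0 1.5 1; 0 0 0 0 0 1.2 1; 0 0 0 0 0 0 1; 0 0 0 0 0 0 1; 0 0 0 0 0 0 -1; 0 0 0 0 0 0 -1; 0 0 0 0 0 0 -1; 0 0 0 0 0 0 -1; 0 0 0 0 0 0 -1", "grip_force": 30}}

```text
clock: 7.7
position: [0.4853, 0.2678, 0.005]
tcp_rot: [1.482, 2.769, 0.002]
wrist_force: [-0.7, -0.3, 6.0]
finger_gap: 0.048
```

```bash
python3 -c "
from h import *
where()"
```

```text
t 7.7 pos [0.4853 0.2678 0.005 ] psi 123.7 z [ 0.001  0.001 -1.   ] q [ 28.9  28.6 -24.   37.3   0.   -4.8] F [-0.7 -0.3  6. ] gap 0.048
```

Request:
{"name": "carry_out", "arguments": {"increments": "0 0 0 0 0 0 -1; 0 0 0 0 0 -1 -1; 0 0 0 0 0 -2 -1; 0 0 0 0 0 -4 -1; 0 0 0 0 0 -4 -1; 0 0 0 0 0 -4 -1; 0 0 0 0 0 -4 -1; 0 0 0 0 0 -1.5 -1; 0 0 0 0 0 0 -1; 0 0 0 0 0 0 -1"}}

```text
clock: 8.95
position: [0.4839, 0.267, 0.2076]
tcp_rot: [-1.481, -2.769, 0.004]
wrist_force: [-0.9, 0.3, 0.1]
finger_gap: 0.0485
```

```bash
python3 -c "
from h import *
go([.6464,-.1786,.2],123.7)
from plant import vision
for n in('scene','top'):
    c=vision.capture(n); pickle.dump(c,open(n+'2.pkl','wb')); cv2.imwrite(f'pics/{n}2.png',cv2.convertScaleAbs(c['image'],alpha=1.5))
"
```

```text
t 8.95 pos [0.4839 0.267  0.2076] psi 123.7 z [-0.003 -0.002 -1.   ] q [28.9 18.4 -6.6 65.3 -0.  -4.8] F [-0.9  0.3  0.1] gap 0.0485
shift cm [-46.09 -11.2    0.78]
rotvec [-0.0031 -0.0002  0.    ]
```

View pics/scene2.png

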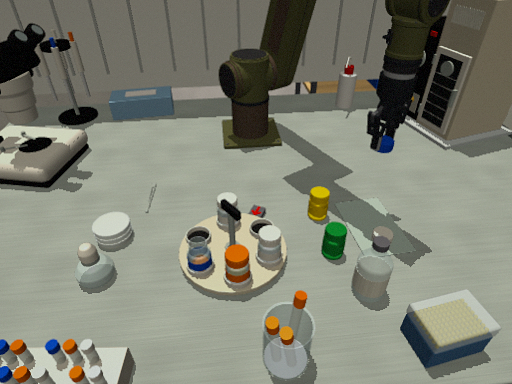

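Request:
{"name": "carry_out", "arguments": {"increments": "0 0 0 -5 -1.2 0 -1; 0 0 0 -5 -1.2 0 -1; 0 0 0 -5 -1.2 0 -1; 0 0 0 -5 -1.2 0 -1; 0 0 0 -5 -1.2 0 -1; 0 0 0 -5 -1.2 0 -1; 0 0 0 -5 -1.2 0 -1; 0 0 0 -5 -1.2 0 -1; 0 0 0 -4 -1 0 -1; 0 0 0 -2 -0.6 0 -1"}}

```text
clock: 10.3
position: [0.6468, -0.1792, 0.2074]
tcp_rot: [-1.484, -2.766, 0.001]
wrist_force: [0.1, -0.4, 0.6]
finger_gap: 0.0482
```

Request:
{"name": "carry_out", "arguments": {"increments": "0 0 0 0 0 1.5 -1; 0 0 0 0 0 1.5 -1; 0 0 0 0 0 1.5 -1; 0 0 0 0 0 1.3 -1; 0 0 0 0 0 0 -1; 0 0 0 0 0 0 -1; 0 0 0 0 0 0 -1; 0 0 0 0 0 0 -1; 0 0 0 0 0 0 -1; 0 0 0 0 0 0 -1"}}

```text
clock: 11.55
position: [0.647, -0.1773, 0.1514]
tcp_rot: [1.482, 2.77, 0.0]
wrist_force: [-0.2, 0.6, -1.0]
finger_gap: 0.0481
```

```bash
python3 -c "
from h import *
go([.6464,-.1786,.13],123.7)
from plant import vision
for n in('scene','top'):
    c=vision.capture(n); pickle.dump(c,open(n+'3.pkl','wb'))
    b=c['image'][180:290,150:280] if n=='scene' else c['image'][100:210,240:370]
    cv2.imwrite(f'pics/{n}3.png',cv2.convertScaleAbs(cv2.resize(b,None,fx=5,fy=5,interpolation=2),alpha=1.5))
"
```

```text
t 11.55 pos [ 0.647  -0.1773  0.1514] psi 123.7 z [ 0. -0. -1.] q [-15.3  31.4   6.2  64.8  -0.  -49. ] F [-0.2  0.6 -1. ] gap 0.0481
shift cm [-0.07 -0.12  2.14]
rotvec [ 0.0001  0.0002 -0.    ]
```

View pics/scene3.png

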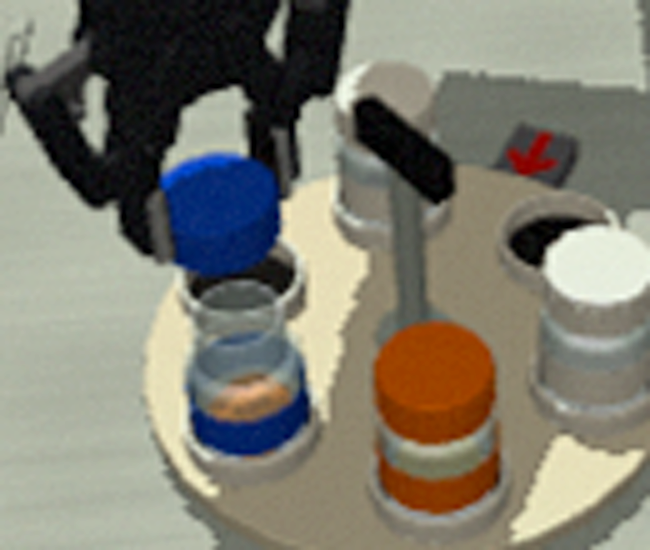

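View pics/top3.png

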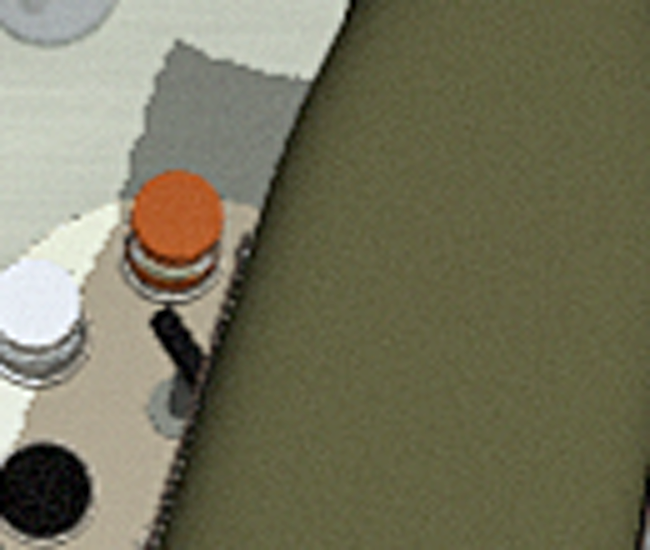

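```bash
python3 -c "
from h import *
s=pickle.load(open('scene3.pkl','rb'))
print('lip proj',proj(s,[[.6464,-.1786,.1],[.6464,-.1786,.024],[.6464,-.1786,.05]]))
hsv=cv2.cvtColor(s['image'],cv2.COLOR_BGR2HSV)
m=cv2.inRange(hsv,(105,120,30),(130,255,255));m[:208]=0;m[:,:170]=0;m[238:]=0;m[:,220:]=0
ys,xs=np.nonzero(m);print('cap u',xs.min(),xs.max(),'v',ys.min(),ys.max(),xs.mean(),ys.mean())
a=np.arange(0,6.3,.1)
def cyl(x,y,r,zs): 
    P=np.vstack([np.c_[x+r*np.cos(a),y+r*np.sin(a),0*a+z] for z in zs]); q=proj(s,P); return q.min(0).round(1),q.max(0).round(1)
print('pred cap',cyl(.647,-.1773,.0247,(.1494,.1714)))
print('pred lip',cyl(.6464,-.1786,.02,(.1,)))
print('pred body',cyl(.6464,-.1786,.026,(.04,.07)))
b=cv2.resize(s['image'][225:282,175:225],None,fx=12,fy=10,interpolation=2)
cv2.imwrite('pics/lip3.png',cv2.convertScaleAbs(b,alpha=1.8))
m=cv2.inRange(hsv,(100,110,30),(130,255,255));m[:255]=0;m[:,:170]=0;m[280:]=0;m[:,220:]=0
ys,xs=np.nonzero(m);print('band u',xs.min(),xs.max(),ys.min(),ys.max())
"
```

```text
lip proj [[195.08275594 243.01108748]
 [198.74776964 266.92201958]
 [197.54321022 259.06810342]]
cap u 182 205 v 211 235 193.9601677148847 222.20335429769392
pred cap (array([179.2, 209.6]), array([205.4, 234.6]))
pred lip (array([185.5, 236.3]), array([204.7, 250.1]))
pred body (array([184.4, 244. ]), array([209.9, 271.4]))
band u 188 211 255 270
```

View pics/lip3.png

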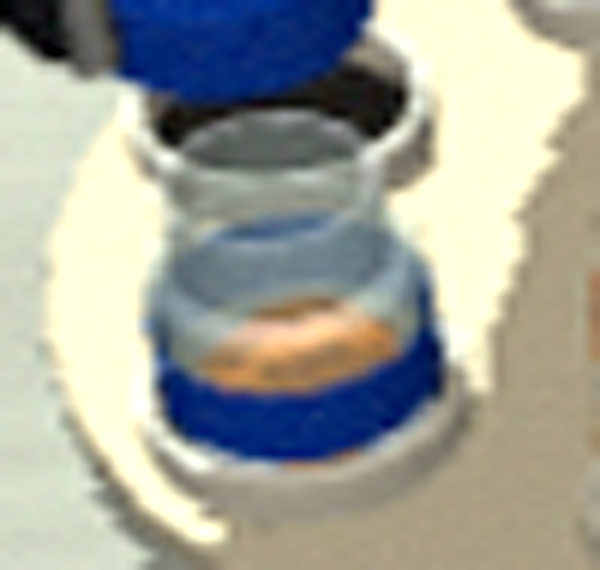

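```bash
python3 -c "
from h import *
s=pickle.load(open('scene.pkl','rb'));s3=pickle.load(open('scene3.pkl','rb'))
a=np.arange(0,6.3,.1)
def cyl(x,y,r,zs,c=s): 
    P=np.vstack([np.c_[x+r*np.cos(a),y+r*np.sin(a),0*a+z] for z in zs]); q=proj(c,P); return q.min(0).round(1),q.max(0).round(1)
print('orange cap',cyl(.6849,-.0978,.0248,(.081,.103)),'obs 225-248, 244-266')
print('bluecap start',cyl(.4855,.2672,.0248,(.003,.025)),'obs 358-376, 201-217')
print('eR',cyl(.5579,-.1843,.0275,(.024,)),'obs 188-208')
print('eL',cyl(.5477,-.0282,.0275,(.024,)),'obs 252-267')
print('arrow', proj(s,[[.4636,-.032,.016]]),'obs 256.0 211.2')
print('white cap, depth cloud scene:')
def cloud(c,u0,v0,u1,v1):
    vv,uu=np.mgrid[v0:v1,u0:u1]; o,d=ray(c,np.c_[uu.ravel(),vv.ravel()]); return o+d*c['depth'][v0:v1,u0:u1].ravel()[:,None]
for nm,b,z in(('orange',(215,235,260,275),.103),('w1',(250,218,290,250),.103),('w2',(210,185,245,215),.103),('blue',(350,192,385,225),.025)):
    P=cloud(s,*b); q=P[abs(P[:,2]-z)<.006]; c,r=cv2.minEnclosingCircle((q[:,:2]*1000).astype('f4')); print(nm,len(q),q.mean(0).round(4),np.round(c,1),round(r,1))
P=cloud(s3,170,195,220,240); print('held z', np.percentile(P[:,2],[50,90]))
hsv=cv2.cvtColor(s3['image'],cv2.COLOR_BGR2HSV);m=cv2.inRange(hsv,(105,120,30),(130,255,255))[195:240,170:220].ravel()>0
Q=P[m];print(len(Q),np.percentile(Q[:,2],[1,50,90,99])); q=Q[Q[:,2]>.168]; c,r=cv2.minEnclosingCircle((q[:,:2]*1000).astype('f4')); print('held',len(q),q.mean(0).round(4),c,r)
P=cloud(s,175,225,225,285); print('lip pts',len(P[abs(P[:,2]-.1)<.004]))
"
```

```text
orange cap (array([222.4, 243.5]), array([247.1, 269.1])) obs 225-248, 244-266
bluecap start (array([355.7, 200.2]), array([376.1, 218.3])) obs 358-376, 201-217
eR (array([185.5, 231. ]), array([208.3, 247.2])) obs 188-208
eL (array([249.3, 223.4]), array([271.4, 238.9])) obs 252-267
arrow [[255.12554811 211.45644548]] obs 256.0 211.2
white cap, depth cloud scene:
orange 388 [ 0.6876 -0.0946  0.1029] [671.9 -77.5] 47.4
w1 324 [ 0.6383 -0.0211  0.103 ] [635.9 -19.6] 25.4
w2 177 [ 0.5041 -0.1051  0.1032] [ 506.  -107.1] 25.3
blue 209 [0.4885 0.2682 0.0251] [485.3 268.6] 26.0
held z [0.16311199 0.22279876]
477 [0.02504221 0.17111915 0.17265054 0.173781  ]
held 323 [ 0.6553 -0.174   0.176 ] (903.2958984375, -141.29248046875) 279.85992431640625
lip pts 94
```

```bash
python3 -c "
from h import *
s=pickle.load(open('scene.pkl','rb'));s3=pickle.load(open('scene3.pkl','rb'));t=pickle.load(open('top.pkl','rb'))
def cloud(c,u0,v0,u1,v1):
    vv,uu=np.mgrid[v0:v1,u0:u1]; o,d=ray(c,np.c_[uu.ravel(),vv.ravel()]); return o+d*c['depth'][v0:v1,u0:u1].ravel()[:,None]
from scipy.optimize import least_squares
def circ(q,r):
    h=cv2.convexHull((q[:,:2]*1000).astype('f4'))[:,0]; f=least_squares(lambda p:np.hypot(*(h-p).T)-r,h.mean(0),loss='soft_l1'); return f.x.round(1),np.abs(f.fun).mean().round(2),len(q)
hsv=cv2.cvtColor(s3['image'],cv2.COLOR_BGR2HSV);m=cv2.inRange(hsv,(105,120,30),(130,255,255))[195:240,170:220].ravel()>0
Q=cloud(s3,170,195,220,240)[m]; print('held',circ(Q[abs(Q[:,2]-.172)<.003],24.7),np.median(Q[abs(Q[:,2]-.172)<.003][:,2]))
P=cloud(s,225,240,250,270); print('orange',circ(P[abs(P[:,2]-.103)<.004],24.7))
for nm,c,b in(('scene',s,(178,225,218,285)),('top',t,(285,145,325,180))):
    P=cloud(c,*b); print(nm,np.histogram(P[:,2],np.arange(.02,.115,.005)))
    q=P[abs(P[:,2]-.1)<.003]; print(q.min(0),q.max(0),circ(q,20))
"
```

```text
held (array([ 648.7, -176. ]), np.float64(1.2), 307) 0.17174535160252252
orange (array([685.7, -95.3]), np.float64(0.69), 366)
scene (array([634, 411,  86, 173,  47,  36,  37,  44,  57,  52,  66, 113,  52,
        58,  55,  72,  30,   0]), array([0.02 , 0.025, 0.03 , 0.035, 0.04 , 0.045, 0.05 , 0.055, 0.06 ,
       0.065, 0.07 , 0.075, 0.08 , 0.085, 0.09 , 0.095, 0.1  , 0.105,
       0.11 ]))
[ 0.62516198 -0.19548749  0.09701226] [ 0.66512695 -0.15775828  0.10200776] (array([ 645.4, -175.4]), np.float64(0.27), 75)
top (array([312, 283,  30,  44,  32,  65,  15,  14,  12,   9,  22,  67,  14,
        17,  16,  27,  22,   0]), array([0.02 , 0.025, 0.03 , 0.035, 0.04 , 0.045, 0.05 , 0.055, 0.06 ,
       0.065, 0.07 , 0.075, 0.08 , 0.085, 0.09 , 0.095, 0.1  , 0.105,
       0.11 ]))
[ 0.62681696 -0.19833822  0.09724101] [ 0.66593314 -0.1588808   0.10280611] (array([ 646.1, -178.9]), np.float64(0.61), 40)
```

Request:
{"name": "carry_out", "arguments": {"increments": "0 0 0 0.1 -0.1 1 -1; 0 0 0 0.1 -0.06 1 -1; 0 0 0 0 0 1 -1; 0 0 0 0 0 0.8 -1; 0 0 0 0 0 0 -1; 0 0 0 0 0 0 -1; 0 0 0 0 0 0 -1; 0 0 0 0 0 0 -1; 0 0 0 0 0 0 -1; 0 0 0 0 0 0 -1"}}

```text
clock: 12.9
position: [0.6445, -0.1765, 0.1134]
tcp_rot: [1.482, 2.77, 0.0]
wrist_force: [-0.0, 0.6, -0.6]
finger_gap: 0.0481
```

```bash
cat > m.py <<'E'
from h import *
from plant import vision
st,_=where()
zt=st['position'][2]+.020
cs=[vision.capture('scene') for _ in range(5)]
pickle.dump(cs,open('s4.pkl','wb'))
def cloud(c,u0,v0,u1,v1):
    vv,uu=np.mgrid[v0:v1,u0:u1]; o,d=ray(c,np.c_[uu.ravel(),vv.ravel()]); return o+d*c['depth'][v0:v1,u0:u1].ravel()[:,None]
T=[]
for c in cs:
    hsv=cv2.cvtColor(c['image'],cv2.COLOR_BGR2HSV);m=cv2.inRange(hsv,(105,110,25),(130,255,255))[200:250,170:222].ravel()>0
    P=cloud(c,170,200,222,250); T.append(P[m&(abs(P[:,2]-zt)<.0035)])
T=np.vstack(T)*1000
print('top z',np.median(T[:,2]),'mean',T.mean(0).round(1),'x ext',np.percentile(T[:,0],[2,98]).round(1),'y ext',np.percentile(T[:,1],[2,98]).round(1))
c=cs[0]; im=np.mean([c['image'] for c in cs],0).astype('uint8')
b=cv2.resize(im[205:280,165:230],None,fx=9,fy=8,interpolation=2)
cv2.imwrite('pics/lip4.png',cv2.convertScaleAbs(b,alpha=1.8))
E
python3 m.py
```

```text
t 12.9 pos [ 0.6445 -0.1765  0.1134] psi 123.7 z [ 0.  0. -1.] q [-15.3  32.5   2.2  59.7   0.  -49. ] F [-0.   0.6 -0.6] gap 0.0481
top z 133.68366004671213 mean [ 647.8 -173.8  133.6] x ext [625.4 669.1] y ext [-193.6 -153. ]
```

View pics/lip4.png

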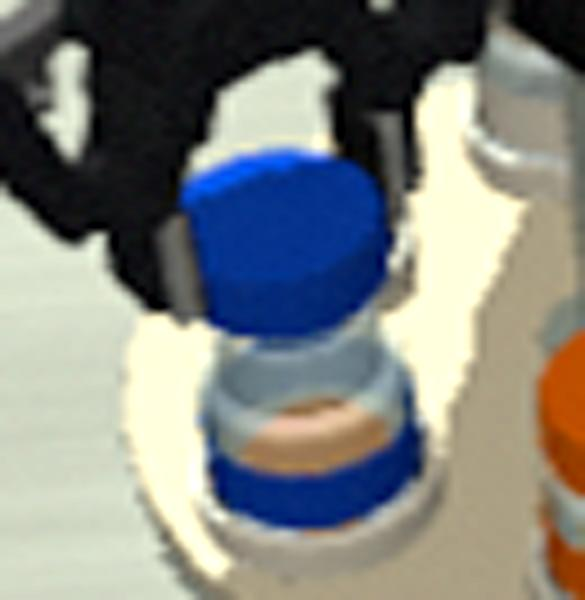

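Request:
{"name": "carry_out", "arguments": {"increments": "0 0 0 0.05 -0.06 0.3 -1; 0 0 0 0 0 0.3 -1; 0 0 0 0 0 0.2 -1; 0 0 0 0 0 0.2 -1; 0 0 0 0 0 0.2 -1; 0 0 0 0 0 0.2 -1; 0 0 0 0 0 0.2 -1; 0 0 0 0 0 0 -1; 0 0 0 0 0 0 -1; 0 0 0 0 0 0 -1"}}

```text
clock: 14.4
position: [0.6438, -0.1764, 0.0974]
tcp_rot: [1.482, 2.77, 0.0]
wrist_force: [-0.4, 0.1, -0.9]
finger_gap: 0.0482
```

```bash
python3 m.py
```

```text
t 14.4 pos [ 0.6438 -0.1764  0.0974] psi 123.7 z [ 0. -0. -1.] q [-15.3  33.    0.7  57.7  -0.  -49. ] F [-0.4  0.1 -0.9] gap 0.0482
top z 117.76510364805443 mean [ 646.7 -174.1  117.7] x ext [623.2 668.1] y ext [-193.6 -154.2]
```

View pics/lip4.png

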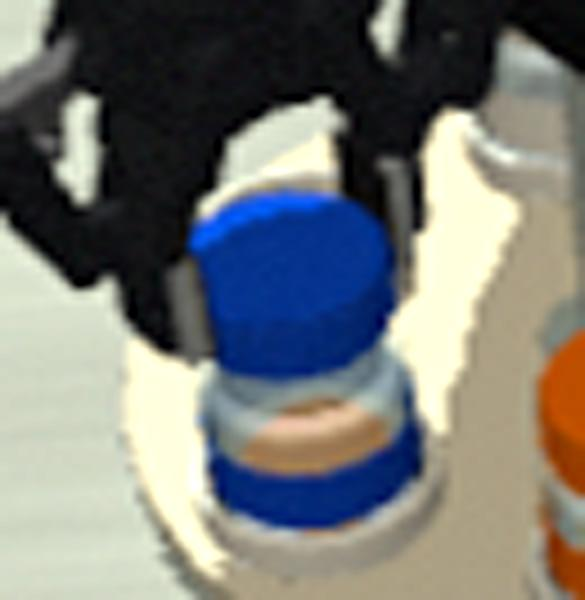

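Cap rim is about 4 mm below the lip with no contact force, so it has gone over the neck. I'll lower it the rest of the way.

Request:
{"name": "carry_out", "arguments": {"increments": "0 0 0 0 0 0.3 -1; 0 0 0 0 0 0.3 -1; 0 0 0 0 0 0.3 -1; 0 0 0 0 0 0.3 -1; 0 0 0 0 0 0.2 -1; 0 0 0 0 0 0 -1; 0 0 0 0 0 0 -1; 0 0 0 0 0 0 0.3; 0 0 0 0 0 0 0.3; 0 0 0 0 0 0 0.3"}}

```text
clock: 15.9
position: [0.6437, -0.1764, 0.0833]
tcp_rot: [1.482, 2.77, 0.0]
wrist_force: [0.7, -0.3, 0.5]
finger_gap: 0.0553
```

```bash
python3 m.py
```

```text
t 15.9 pos [ 0.6437 -0.1764  0.0833] psi 123.7 z [ 0. -0. -1.] q [-15.3  33.6  -0.5  55.9  -0.  -49. ] F [ 0.7 -0.3  0.5] gap 0.0553
top z 103.45272367097469 mean [ 646.  -175.3  103.4] x ext [623.6 666.6] y ext [-196.9 -153.5]
```

View pics/lip4.png

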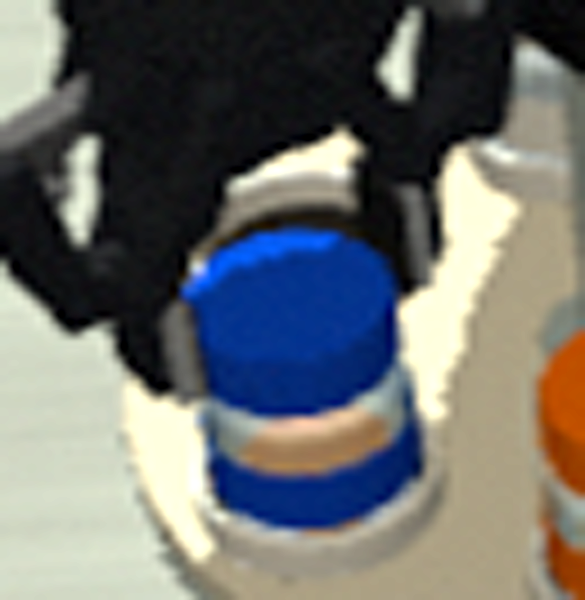

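Request:
{"name": "carry_out", "arguments": {"increments": "0 0 0 0 0 0 0.9; 0 0 0 0 0 0 0.9; 0 0 0 0 0 0 0.9; 0 0 0 0 0 -2 0.9; 0 0 0 0 0 -3 0.9; 0 0 0 0 0 -4 0.9; 0 0 0 0 0 -2 0.9; 0 0 0 0 0 0 0.9; 0 0 0 0 0 0 0.9; 0 0 0 0 0 0 0.9"}}

```text
clock: 17.4
position: [0.6428, -0.1761, 0.1916]
tcp_rot: [-1.481, -2.767, 0.001]
wrist_force: [-0.1, 0.0, -0.2]
finger_gap: 0.0813
```

```bash
python3 -c "
from h import *
go([.595,-.1013,.19],123.7)
from plant import vision
s=vision.capture('scene'); pickle.dump(s,open('scene5.pkl','wb'))
vv,uu=np.mgrid[180:290,160:300]; o,d=ray(s,np.c_[uu.ravel(),vv.ravel()]); P=o+d*s['depth'][180:290,160:300].ravel()[:,None]
from scipy.optimize import least_squares
for n,c,z in(('bluejar',(.645,-.176),.103),('bar',(.595,-.101),.153),('orange',(.686,-.096),.103),('w2',(.505,-.107),.103)):
    q=P[(abs(P[:,2]-z)<.0035)&(np.hypot(*(P[:,:2]-c).T)<.035)]; m=q.mean(0)
    h=cv2.convexHull((q[:,:2]*1000).astype('f4'))[:,0]
    if n=='bar': print('bar',len(q),cv2.minAreaRect(h), m)
    else:
        f=least_squares(lambda p:np.hypot(*(h-p).T)-24.7,h.mean(0),loss='soft_l1'); print(n,len(q),f.x.round(1),np.abs(f.fun).mean().round(2),np.median(q[:,2]))
cv2.imwrite('pics/s5.png',cv2.convertScaleAbs(cv2.resize(s['image'][130:300,140:310],None,fx=3.5,fy=3.5,interpolation=2),alpha=1.5))
"
```

```text
t 17.4 pos [ 0.6428 -0.1761  0.1916] psi 123.7 z [-0.003  0.001 -1.   ] q [-15.3  30.1  10.   70.    0.  -49. ] F [-0.1  0.  -0.2] gap 0.0813
shift cm [8.88 0.18 0.18]
rotvec [-0.002  -0.0023  0.0001]
bluejar 327 [ 645.5 -175.9] 0.8 0.1033924255358285
bar 118 ((595.9076538085938, -101.46617126464844), (60.46540451049805, 12.853860855102539), 34.00522232055664) [ 0.59740637 -0.1014978   0.15281123]
orange 364 [685.7 -95.1] 0.36 0.10326673099526884
w2 169 [ 506.  -107.3] 0.73 0.10360377629692707
```

View pics/s5.png

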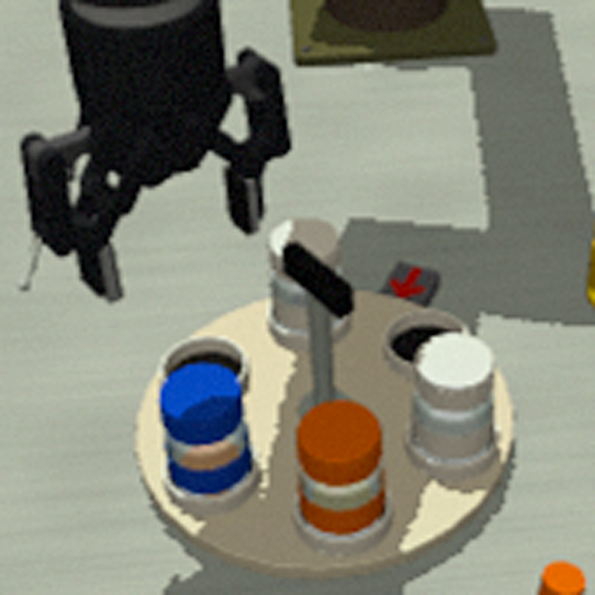

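Request:
{"name": "carry_out", "arguments": {"increments": "0 0 -0.005 3 0.1 0 0.9; 0 0 0 3 0.1 0 0.9; 0 0 0 2.8 0.05 0 0.9; 0 0 0 0 0 0 0.9; 0 0 0 0 0 2.5 0.9; 0 0 0 0 0 2.5 0.9; 0 0 0 0 0 1.9 0.9; 0 0 0 0 0 0 0.9; 0 0 0 0 0 0 0.9; 0 0 0 0 0 0 0.9"}}

```text
clock: 18.7
position: [0.5977, -0.1023, 0.1254]
tcp_rot: [1.474, 2.772, 0.001]
wrist_force: [0.3, -0.6, 0.1]
finger_gap: 0.0811
```

```bash
python3 -c "
from h import *
go([.5959,-.1015,.122],124)
from plant import vision
s=vision.capture('scene')
cv2.imwrite('pics/s6.png',cv2.convertScaleAbs(cv2.resize(s['image'][130:300,140:310],None,fx=3.5,fy=3.5,interpolation=2),alpha=1.5))
"
```

```text
t 18.7 pos [ 0.5977 -0.1023  0.1254] psi 123.98 z [ 0.002 -0.    -1.   ] q [ -9.7  26.1  -7.1  56.6  -0.  -43.7] F [ 0.3 -0.6  0.1] gap 0.0811
shift cm [ 0.17 -0.1   0.34]
rotvec [ 0.0015  0.0015 -0.0004]
```

View pics/s6.png

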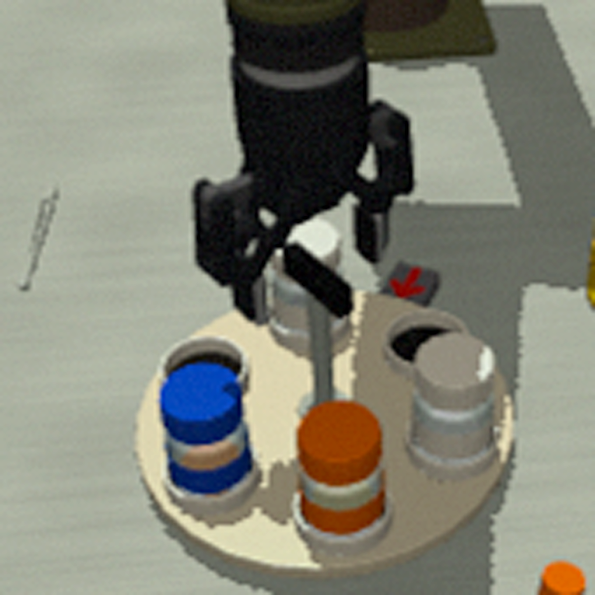

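Request:
{"name": "carry_out", "arguments": {"increments": "0 0 0 0.16 -0.1 0.25 0.9; 0 0 0 0 0 0 0.9; 0 0 0 0 0 0 -1; 0 0 0 0 0 0 -1; 0 0 0 0 0 0 -1; 0 0 0 0 0 0 -1; 0 0 0 0 0 0 -1; 0 0 0 0 0 0 -1; 0 0 0 0 0 0 -1; 0 0 0 0 0 0 -1", "grip_force": 50}}

```text
clock: 20.0
position: [0.5949, -0.101, 0.1219]
tcp_rot: [-1.475, -2.774, -0.0]
wrist_force: [-1.2, 1.3, 2.0]
finger_gap: 0.0125
```

```bash
python3 -c "
from h import *
where()"
```

```text
t 20.0 pos [ 0.5949 -0.101   0.1219] psi 123.99 z [-0.  0. -1.] q [ -9.6  26.1  -7.8  56.2   0.  -43.6] F [-1.2  1.3  2. ] gap 0.0125
```

Request:
{"name": "carry_out", "arguments": {"increments": "0 0 0.03 0 0 0 -1; 0 0 0.06 0 0 0 -1; 0 0 0.09 0 0 0 -1; 0 0 0.1 0 0 0 -1; 0 0 0.1 0 0 0 -1; 0 0 0.1 0 0 0 -1; 0 0 0.1 0 0 0 -1; 0 0 0.08 0 0 0 -1; 0 0 0.04 0 0 0 -1; 0 0 0 0 0 0 -1"}}

```text
clock: 21.25
position: [0.5946, -0.0998, 0.1219]
tcp_rot: [-2.336, -2.098, -0.002]
wrist_force: [-2.6, 5.3, 4.3]
finger_gap: 0.0125
```

```bash
python3 -c "
from h import *
where()
from plant import vision
s=vision.capture('scene')
cv2.imwrite('pics/s7.png',cv2.convertScaleAbs(cv2.resize(s['image'][130:300,140:310],None,fx=3.5,fy=3.5,interpolation=2),alpha=1.5))
"
```

```text
t 21.25 pos [ 0.5946 -0.0998  0.1219] psi 83.85 z [-0.001  0.003 -1.   ] q [-9.6 26.1 -7.8 56.2  0.1 -3.5] F [-2.6  5.3  4.3] gap 0.0125
```

View pics/s7.png

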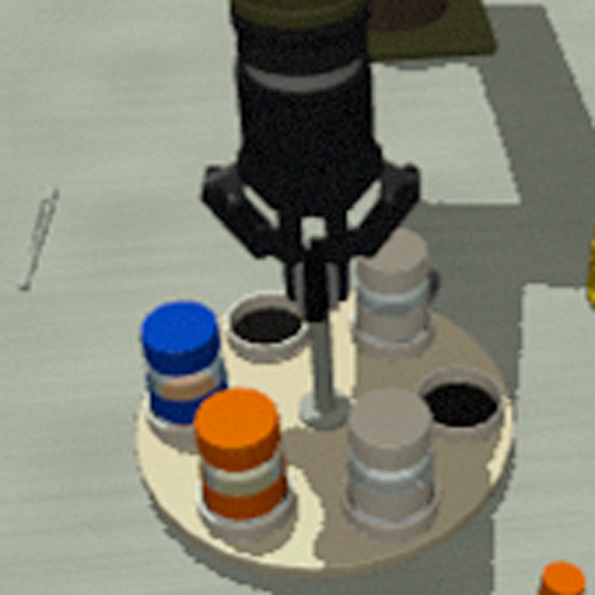

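Request:
{"name": "carry_out", "arguments": {"increments": "0 0 0.05 0 0 0 -1; 0 0 0.1 0 0 0 -1; 0 0 0.12 0 0 0 -1; 0 0 0.12 0 0 0 -1; 0 0 0.12 0 0 0 -1; 0 0 0.12 0 0 0 -1; 0 0 0.12 0 0 0 -1; 0 0 0.12 0 0 0 -1; 0 0 0.09 0 0 0 -1; 0 0 0.04 0 0 0 -1"}}

```text
clock: 22.55
position: [0.5956, -0.0984, 0.1219]
tcp_rot: [-3.053, -0.721, -0.004]
wrist_force: [1.0, 10.5, 2.1]
finger_gap: 0.0122
```

Request:
{"name": "carry_out", "arguments": {"increments": "0 0 0.06 0 0 0 -1; 0 0 0.11 0 0 0 -1; 0 0 0.12 0 0 0 -1; 0 0 0.12 0 0 0 -1; 0 0 0.12 0 0 0 -1; 0 0 0.12 0 0 0 -1; 0 0 0.12 0 0 0 -1; 0 0 0.1 0 0 0 -1; 0 0 0.06 0 0 0 -1; 0 0 0.026 0 0 0 -1"}}

```text
clock: 23.8
position: [0.5973, -0.0984, 0.1219]
tcp_rot: [-3.041, 0.763, -0.004]
wrist_force: [4.7, 9.5, -0.3]
finger_gap: 0.0121
```

Request:
{"name": "carry_out", "arguments": {"increments": "0 0 0 0 0 0 -1; 0 0 0 0 0 0 -1; 0 0 0 0 0 0 -1; 0 0 0 0 0 0 -1; 0 0 0 0 0 0 -1; 0 0 0 0 0 0 -1; 0 0 0 0 0 0 -1; 0 0 0 0 0 0 -1; 0 0 0 0 0 0 -1; 0 0 0 0 0 0 -1"}}

```text
clock: 25.05
position: [0.5973, -0.0984, 0.1219]
tcp_rot: [-3.041, 0.762, -0.004]
wrist_force: [4.0, 9.6, -0.9]
finger_gap: 0.0125
```

```bash
python3 -c "
from h import *
where()
from plant import vision
for n in('scene','top'):
    c=vision.capture(n); pickle.dump(c,open(n+'8.pkl','wb'))
    b=c['image'][130:300,140:310] if n=='scene' else c['image'][120:250,220:350]
    cv2.imwrite(f'pics/{n}8.png',cv2.convertScaleAbs(cv2.resize(b,(590,590),interpolation=2),alpha=1.5))
"
```

```text
t 25.05 pos [ 0.5973 -0.0984  0.1219] psi -28.14 z [ 0.004  0.005 -1.   ] q [ -9.5  26.1  -7.7  56.    0.3 108.6] F [ 4.   9.6 -0.9] gap 0.0125
```

View pics/scene8.png

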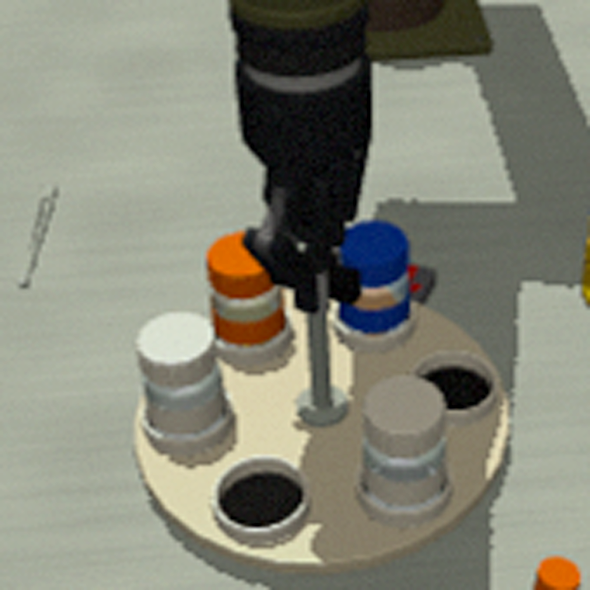

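View pics/top8.png

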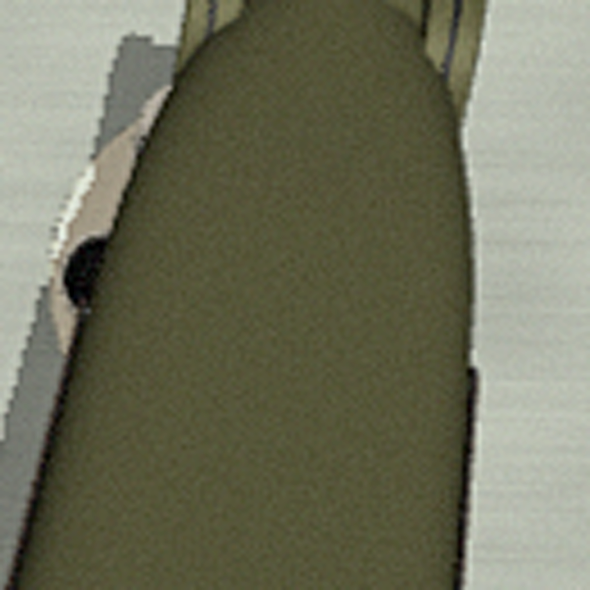

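```bash
python3 -c "
from h import *
from scipy.optimize import least_squares
s=pickle.load(open('scene8.pkl','rb'))
vv,uu=np.mgrid[180:300,160:310]; o,d=ray(s,np.c_[uu.ravel(),vv.ravel()]); P=o+d*s['depth'][180:300,160:310].ravel()[:,None]
ax=np.array([595.9,-101.5]); f=np.radians(151.65); idx=ax+90*np.array([np.cos(f),np.sin(f)]); print('index',idx)
for k,nm in enumerate(['blue','w?','', '','w','orange']):
    e=f+k*np.pi/3; c0=ax+90*np.array([np.cos(e),np.sin(e)])
    q=P[(abs(P[:,2]-.103)<.0035)&(np.hypot(*(P[:,:2]*1000-c0).T)<33)]
    if len(q)<40: print(k,len(q)); continue
    h=cv2.convexHull((q[:,:2]*1000).astype('f4'))[:,0]; r=least_squares(lambda p:np.hypot(*(h-p).T)-24.7,h.mean(0),loss='soft_l1')
    v=r.x-ax; print(k,len(q),r.x.round(1),'r',np.hypot(*v).round(1),'ang err deg',np.degrees((np.arctan2(v[1],v[0])-e+np.pi)%(2*np.pi)-np.pi).round(1),np.abs(r.fun).mean().round(2),'z',np.median(q[:,2]).round(4), 'max',q[:,2].max())
"
```

```text
index [516.69430315 -58.76292491]
0 217 [517.  -58.5] r 89.8 ang err deg -0.2 0.99 z 0.1036 max 0.10595306493326162
1 153 [ 519.8 -148. ] r 89.2 ang err deg -0.2 0.8 z 0.1035 max 0.10609743442282038
2 288 [ 598.2 -190.5] r 89.0 ang err deg -0.2 0.55 z 0.1034 max 0.1059925243912676
3 0
4 341 [672.  -53.6] r 89.9 ang err deg 0.5 0.71 z 0.1034 max 0.10622029043907544
5 0
```

```bash
python3 -c "
from plant import job
print(job.job_done())
from h import *
where()"
```

```text
the job is handed in; nothing more can be done
None
the job is handed in; nothing more can be done
```

The blue cap is on the open jar, the jar stands at the red arrow, and I handed the job in while still gripping the T-bar. It took about 25 s of the 51 s allowed.

- **Cap:** I set it on the jar and let go before turning anything. Its top measured z ≈ 103.4 mm, against 103 mm for fully home.
- **Turn:** I gripped the T-bar with 50 N and turned the carousel about 152° clockwise seen from above.
- **Jar position:** the last scene-camera measurement put the jar within 1 mm and 0.2° of the computed index point. The carousel showed no motion over the last 1.25 s.
- **Other jars:** all four cap tops read about 103.5 mm, so the jars are upright in their pockets.

**Disagreements:**
- The two cameras differed by about 3 mm in y around the carousel. I relied on the scene camera, which agreed with the arm.
- A sideways force of about 10 N remained at the wrist while holding the bar, because the gripper sits slightly off the turning axis.
- The top view was blocked by the arm at the end, so only the scene camera confirms the final position.
- I did not re-measure the spare cap or the things on the bench. I noticed no contact with any of them.

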